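Lay a coffee place

ROBOT

A 6-joint arm with a two-finger parallel gripper is mounted at the origin on a cart in front of the work surface, level with it; the furniture and walls round the work are solid. World frame = base frame: x ahead of the robot, y to its left, z up, the work surface at z = 0. Lengths are in m, angles in rad, forces in N, time in s.
With the tool pointing down it reaches from about 0.375 to 0.9 m from the base axis. Payload 3.1 kg.
Tool frame: the origin (TCP) lies at the centre of the arm's flange, where the gripper is bolted on; the fingertips stand robot.tip_extent ahead of it and the grasp point (between the pads) lies 164 mm ahead of it (robot.tip_extent is the distance from the TCP to the fingertips, in m); z points along the fingers, y is the line along which they close (so a half turn about z gives the same grasp; the last joint's range is limited). The gripper opens to 87 mm and grips with 3 to 60 N. Pads are 19 mm wide; open, the fingers measure 117 mm over their backs; the gripper's body (75 mm by 190 mm) begins 51 mm behind the grasp point.
Start: joints at [0.94, 0.527, 1.433, -0, 1.181, -0.178], TCP at [0.273, 0.562, 0.405] pointing down, gripper open.
Joint ranges: [-3.08, 3.08], [-0.75, 2.2], [0.22, 2.44], [-1.43, 4.57], [0, 2.65], [-2.85, 2.85]. Speed limits (rad/s): [2.79, 2.79, 3.14, 3.14, 3.14, 3.14].

INTERFACE

Orientations are given as a unit quaternion [x, y, z, w].
In Python, from rig import get_obs, camera, hand_in, cut_out, robot gives the robot as it stands.
- The arm moves only by the tool step_arm, never from a script. Its argument "rows" is a list of rows, each a list of 6 numbers: the shift along the world's x, y, z in m, then the turn, a rotation vector about the world's x, y, z in degrees. A call has 1 to 12 rows; each row shifts and turns the commanded pose from where the row before left it; what a row does not reach is not made up. A row lasts 1/8 s, in which the tool goes at most 62.5 mm and 10.7 degrees, less where a joint would pass 70% of its speed; a pose out of reach is approached as far as the arm can. A call is refused whole if a number of a shift passes 0.0625 or a number of a turn 10.7, either way. A call with a gripper value outside its range is refused whole. "jaw" is the finger opening in m, from 0 to 0.087, set as the call begins (left out, the last holds). The fingers move at their own pace and stop on an object; "squeeze" is the grip in N (left out, the last holds). Time passes only in rows, so rows that do not move let the fingers close. It gives the time, the measured TCP pose, the force, the opening and the grip force at its end, in the units of the state.
- get_obs(): the state, without advancing time (a new reading comes with each control period).
- camera(name): name is "side" or "top" or "wrist"; returns a dict with "pixels" (480x640x3 uint8, blue, green, red), "depth" (480x640 float32, m along the optical axis (not along the pixel's ray), 0 where there is no reading), "fov_y" (degrees; the focal length in pixels is half the picture's height over the tangent of half this angle, whatever the lens; pixels are square), "cx", "cy" (the principal point, pixels), "extrinsics" (4x4, takes a point from camera to world coordinates); the wrist camera has in their place "mount" (4x4, takes a point from camera to tool coordinates, whose origin is the TCP and whose axes are the flange's). Camera axes: x right, y up, looking along -z (the intrinsics and any distortion apply to the point x, -y, -z); pixel columns grow to the right and rows downward; lengths in m; the calibration is good to about 2 mm. A picture is of the moment at which its call begins: read the wrist's pose just before it.
- hand_in(): hands the job in; it is judged then, once.
Trained networks look in the newest picture that a camera, given by its name, has taken for a name from the list of things; names that differ only in an ending like _2 or _b are one class to them, and where a whole thing is asked for, a point or a joint stands for the part that bears it (a point fixed in the world has none). Each returns a list of dicts, best first, with "confidence" (0 to 1); they miss things now and then, are a little off and sometimes report something else, mostly with a low value. They report only what shows in the picture. A call takes as long as a camera call. They do not tell look-alikes from the thing itself.
- cut_out(label, camera): "region" (480x640 bool, what is visible of it) and "extent" ([centre column, centre row, width, height] in pixels, round what is visible of it).
The state is a dict: "time": time; "q": joint angles; "joint_velocities": joint speeds; "joint_torque": joint torques, N m; "position": TCP position; "tool_rot": TCP orientation; "ft_force": force on the tool from outside, world axes, zero at the start; "moment": the same for the moment, N m; "grip_width": finger opening in m; "grip_force": force on a finger pad.
Only numpy, scipy, OpenCV 4.12 (cv2) and the standard library are available. Lean on these libraries where they do the work, as an engineer would, in place of code of your own. Each camera call takes 0.05 s, during which the arm holds its last target. There are 200 camera calls.

TASK

Lay a coffee place round the saucer, as seen from where the robot stands: stand the cup upright in the middle of the saucer, lay the cake fork to the left of the saucer and the teaspoon to its right, and stand the round pale tin straight behind the saucer with the small square black tin centred on its lid. Fork, spoon and round tin each lie about 3 cm clear of the saucer's rim and centred on the saucer; fork and spoon point straight ahead with their handles towards the robot. Leave the kitchen timer and the wooden spatula where they are.

Things in the scene. Friction and masses are not known exactly. Their poses are not given: they have to be found in the camera images.
- saucer: white round saucer, 110 mm across, 12 mm high at the rim, fixed to the worktop; origin at the centre of its underside; its axes always stay parallel to the world's (x ahead of the robot, y to the left). Its flat inner floor, 75 mm across, on which the cup stands, lies 5 mm above its origin
- cup: small white cup, 58 mm high, 60 mm across its upper half (straight wall from 28 mm up to the rim), narrowing to a flat foot 40 mm across; wall 4 mm, open at the top, with a handle that sticks out to 50 mm from the axis on its +y side; origin at the centre of its underside, z up; grasp it across its x axis, clear of the handle
- cake_fork: small cake fork with black handle and steel tines, 145 mm long (x), 20 mm wide, 11 mm high, lying flat; origin at mid length on its underside; +x points to the tines
- teaspoon: teaspoon with black handle and steel bowl, 130 mm long (x), 26 mm wide at the bowl, 11 mm high, lying flat; origin at mid length on its underside; +x points to the bowl of the spoon
- round_tin: pale round flat tin with its lid on (does not come off), 62 mm across, 25 mm high; origin at the centre of its underside, z up
- black_tin: small black tin, almost square, lid shut (does not open), 50 mm (x) by 54 mm (y), 21 mm high; origin at the centre of its underside, z up
- timer: dark round kitchen timer, 60 mm across, 25 mm high, on the worktop behind the work; bystander; origin at the centre of its underside. Worktop top z = 0. A fixed dish rack stands over the sink, from x = 0.65 m on and left of y = -0.03 m, with shelves from 0.46 m up: wrists must pass clear of it (turn first, then reach out)
- spatula: wooden spatula, 301 mm long, lying along the front edge of the worktop in front of the hob; bystander; origin at the end of its blade, about 4 mm above the worktop
Mind the look-alikes: they are no part of the job. Leave any turquoise look-alike of the round_tin alone.

How it is judged:
At the end, for the whole second after the job is handed in: Cup upright in the saucer, off centre < 12 mm. Fork 95 mm left, spoon 98 mm right, round tin 116 mm behind (centres, +-15 mm, and 15 mm the other way); fork and spoon within 0.17 rad of straight ahead, handles near. Black tin upright on the round tin, < 12 mm off. All released, at rest (horizontal distance between cup and saucer below 0.012 m and angle between each of cup, round_tin, black_tin's own z axis and vertical below 0.1 rad and z of cup in the frame of saucer below 0.015 m and linear speed of each of cup, cake_fork, teaspoon, round_tin, black_tin below 0.01 m/s and y of cake_fork in the frame of saucer between 0.08 and 0.11 m and x of cake_fork in the frame of saucer between -0.015 and 0.015 m and y of saucer in the frame of cake_fork below 0 m and angle between the x axis of each of cake_fork, teaspoon and the x axis of saucer, either way round below 0.17 rad and height (world z) of each of cake_fork, teaspoon, round_tin below 0.008 m and y of teaspoon in the frame of saucer between -0.113 and -0.083 m and x of teaspoon in the frame of saucer between -0.015 and 0.015 m and y of saucer in the frame of teaspoon above 0 m and x of round_tin in the frame of saucer between 0.101 and 0.131 m and y of round_tin in the frame of saucer between -0.015 and 0.015 m and horizontal distance between black_tin and round_tin below 0.012 m and z of black_tin in the frame of round_tin between 0.02 and 0.03 m); the robot touches nothing.
It fails at once if the timer or spatula is moved more than 3 cm (distance of any of timer, spatula from where it was at the start of the episode above 0.03 m).
It also fails if it takes over 115 s, if anything falls off the work surface, if the arm or the gripper's body presses on something with over 40 N, if the wrist force passes 120 N, or if a joint passes its speed limit or range.

## Working session

There is one attempt and no reset: what is moved stays moved. The work goes in short steps, Python scripts to look and compute and a tool call to move; the robot and the scene stay as the last step left them, time stands still between calls to the robot, and variables do not carry over. Pictures are saved under pics/ and viewed, at most 14 in all, crops included, and the job is handed in when it is done.

Besides the shell and the picture viewer there is one more tool, called after "Call:" in YAML: its name, and indented under it one key for each argument. step_arm: Moves the arm, as the interface text tells. Its arguments: {"type":"object","properties":{"rows":{"type":"array"},"jaw":{"type":"number"},"squeeze":{"type":"number"}},"required":["rows"]}

```bash
mkdir -p pics; ls
cat > h.py <<'E'
import numpy as np, cv2
from rig import get_obs, camera, hand_in, cut_out, robot
from scipy.spatial.transform import Rotation as R
def cloud(c, T=None):
    d=c["depth"]; h,w=d.shape; f=h/2/np.tan(np.radians(c["fov_y"])/2)
    v,u=np.mgrid[:h,:w]
    P=np.stack([(u-c["cx"])*d/f,-(v-c["cy"])*d/f,-d],-1)
    if T is None: T=c["extrinsics"]
    P=P@T[:3,:3].T+T[:3,3]; P[d==0]=np.nan
    return P
def wristT(c,o):
    T=np.eye(4); T[:3,:3]=R.from_quat(o["tool_rot"]).as_matrix(); T[:3,3]=o["position"]; return T@c["mount"]
def desc(P,m):
    p=P[m]; p=p[~np.isnan(p[:,0])]
    (cx,cy),(w,h),a=cv2.minAreaRect((p[:,:2]*1000).astype(np.float32))
    return p,(round(cx),round(cy)),(round(w),round(h)),round(a,1),np.round(np.percentile(p[:,2],[5,50,95])*1000)
E
python3 - <<'E'
from h import *
print(get_obs(), getattr(robot,'tip_extent',None))
for n in ["top","side"]:
    c=camera(n); cv2.imwrite(f"pics/{n}0.png",c["pixels"]); P=cloud(c)
    print(n,c["fov_y"],c["extrinsics"][:3,3], [k for k in c])
    for l in ["saucer","cup","cake_fork","teaspoon","round_tin","black_tin","timer","spatula"]:
        for r in cut_out(l,n)[:3]:
            try: print(l,round(r["confidence"],2),np.round(r["extent"]),*desc(P,r["region"])[1:])
            except Exception as e: print(l,r["extent"],e)
E
```

```text
pics
{'time': 0.0, 'q': array([ 9.39495000e-01,  5.28465652e-01,  1.43389613e+00, -1.56001475e-05,
        1.18139038e+00, -1.78506211e-01]), 'joint_velocities': array([-4.72727131e-05,  1.29372044e-03,  1.17512471e-03,  1.93273645e-03,
       -1.43789480e-03,  5.12629870e-04]), 'joint_torque': array([ 2.85709802e-04, -4.40031445e+01, -1.76594692e+01,  6.33283309e-02,
        5.82116819e-02, -1.59759838e-04]), 'position': array([0.27319911, 0.56174747, 0.40377349]), 'tool_rot': array([ 2.24465451e-01,  9.74481450e-01, -9.95285993e-04, -4.18717796e-04]), 'ft_force': array([-0.52613555,  0.33133954,  0.20231551]), 'moment': array([ 0.02361035, -0.02048814,  0.03599283]), 'grip_force': 0.0, 'grip_width': 0.08717961339474264} 0.1822
top 50.49356608622074 [ 0.41434581 -0.04002082  1.23305357] ['pixels', 'depth', 'fov_y', 'cx', 'cy', 'extrinsics']
saucer 0.79 [366. 276.  45.  41.] (468, -169) (103, 104) 0.1 [ 3.  7. 13.]
cup 0.84 [447. 317.  35.  31.] (371, -347) (67, 56) 80.8 [ 4. 25. 61.]
cake_fork 0.47 [381. 319.  47.  10.] (371, -206) (12, 112) 4.9 [ 1.  9. 14.]
teaspoon 0.79 [204. 319
[... 441 characters left out ...]
2. 319. 125.  27.] (371, -613) (301, 59) 89.9 [ 3.  8. 12.]
side 48.495182284863404 [0.24554036 1.01796159 0.58091566] ['pixels', 'depth', 'fov_y', 'cx', 'cy', 'extrinsics']
saucer 0.91 [363. 246.  42.  16.] (468, -164) (102, 107) 9.9 [ 5.  7. 13.]
teaspoon 0.51 [364. 246.  43.  20.] (464, -173) (124, 111) 47.4 [ 5.  7. 13.]
round_tin 0.92 [377. 281.  27.  19.] (404, 0) (63, 50) 67.4 [10. 25. 27.]
round_tin 0.63 [354. 385.  41.  37.] (355, 449) (59, 325) 10.2 [ 6. 25. 27.]
black_tin 0.58 [322. 224.  23.  15.] (699, -578) (58, 705) 16.6 [ 0. 18. 24.]
timer 0.55 [240. 247.  16.  12.] (729, -21) (26, 173) 31.4 [ 5. 21. 50.]
timer 0.31 [355. 384.  38.  38.] (372, 352) (59, 63) 15.1 [ 6. 25. 27.]
```

Run:
```python
import cv2
a=cv2.imread("pics/top0.png")
cv2.imwrite("pics/top0z.png",cv2.resize(a[150:350,100:500],(800,400),interpolation=cv2.INTER_CUBIC))
```

```text
(no output)
```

View pics/top0.png

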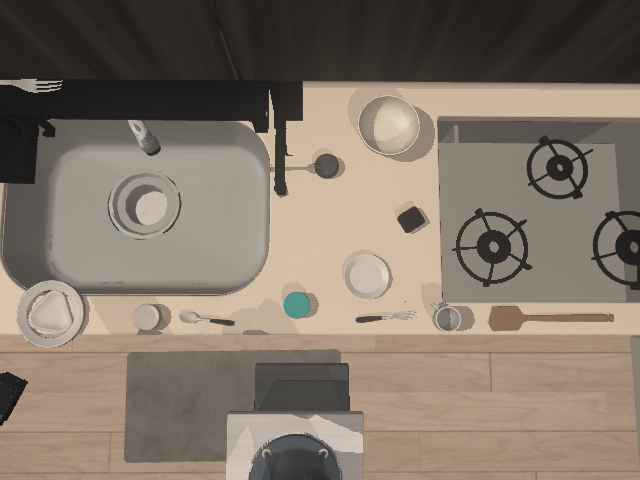

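View pics/top0z.png

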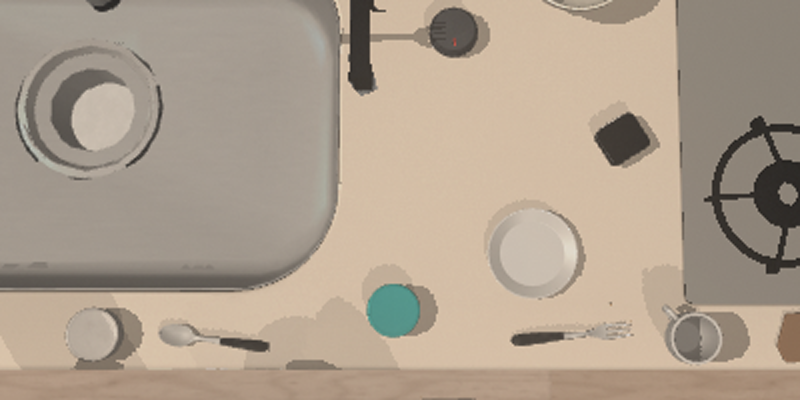

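Turquoise tin (295,305) is the decoy and the pale tin is at (146,317). The spoon's bowl points left, the fork's tines point right, and the cup's handle points up-left at (437,307). One refinement, then move.

Run:
```python
from h import *
c=camera("top"); P=cloud(c); img=c["pixels"].astype(int)
def blob(u0,u1,v0,v1,thr,col=None):
    m=np.zeros((480,640),bool); m[v0:v1,u0:u1]=1
    with np.errstate(all='ignore'): m&=(P[...,2]>thr)
    n,l,s,_=cv2.connectedComponentsWithStats(m.astype(np.uint8),connectivity=8); k=1+np.argmax(s[1:,4]); return l==k
for n,w in dict(fork=(345,425,305,330,.005),spoon=(170,245,303,332,.005),black=(390,432,200,240,.012),tin=(125,165,298,336,.015),saucer=(340,393,250,302,.009)).items():
    m=blob(*w); p,*d=desc(P,m); print(n,m.sum(),*d); 
    if n in("fork","spoon"):
        v=np.linalg.svd(p[:,:2]-p[:,:2].mean(0),full_matrices=False)[2][0]; t=(p[:,:2]-p[:,:2].mean(0))@v
        print(" mean",p.mean(0).round(4),"ang",np.degrees(np.arctan2(v[1],v[0])).round(1),"ends",(p[:,:2].mean(0)+t.min()*v).round(4),(p[:,:2].mean(0)+t.max()*v).round(4))
# cup rim and handle: high points
m=blob(425,470,298,338,.045); p,*d=desc(P,m)
(x,y),r=cv2.minEnclosingCircle((p[:,:2]*1000).astype(np.float32)); print("cup rim",d,x,y,r)
m=blob(425,470,298,338,.010); p,*d=desc(P,m); q=p[:,:2]*1000
# rim circle robust fit: small radial search over centres, 30 mm
b=q[p[:,2]>.05]; from scipy.optimize import least_squares
s=least_squares(lambda a:np.hypot(*(b-a).T)-28.5,[371,-347],loss='soft_l1').x; rr=np.hypot(*(q-s).T); h=q[rr>36]
print("cup fit",s,"handle pts",len(h),h.mean(0)-s, np.degrees(np.arctan2(*(h.mean(0)-s)[::-1])))
# edge of worktop
print("front edge x", [round(float(P[v,330,0]),3) if abs(P[v,330,2])<.01 else None for v in range(322,342,2)])
r=[q for q in cut_out("black_tin","top")][0]["region"]; print("black",desc(P,r)[1:])
```

```text
fork 176 (369, -203) (15, 115) 3.0 [ 5.  9. 14.]
 mean [ 0.3695 -0.1959  0.0097] ang 94.1 ends [ 0.3741 -0.2601] [ 0.3658 -0.1455]
spoon 139 (363, 198) (95, 14) 83.1 [ 5.  9. 13.]
 mean [0.3628 0.1915 0.0094] ang 82.1 ends [0.3571 0.1505] [0.3701 0.2447]
black 446 (607, -279) (51, 55) 29.5 [17. 21. 25.]
tin 588 (372, 346) (61, 62) 7.0 [21. 25. 29.]
saucer 484 (468, -170) (108, 106) 1.6 [ 9. 12. 16.]
cup rim [(371, -347), (67, 59), 80.1, array([47., 57., 62.])] 376.8953857421875 -345.2591247558594 38.602787017822266
cup fit [ 370.14488641 -350.57858215] handle pts 20 [31.20147026 28.15119222] 42.05801847565226
front edge x [0.36, 0.355, 0.35, 0.346, 0.341, 0.336, 0.331, None, None, None]
black ((607, -278), (50, 54), 33.2, array([15., 21., 25.]))
```

Call:
step_arm:
  rows:
    - [0.025, -0.054, 0, 0, 0, 0]
    - [0.025, -0.054, 0, 0, 0, 0]
    - [0.025, -0.054, 0, 0, 0, 0]
    - [0.024, -0.054, 0, 0, 0, 0]
    - [0, 0, -0.055, 0, 0, 0]
    - [0, 0, -0.055, 0, 0, 0]
    - [0, 0, -0.04, 0, 0, 0]
    - [0, 0, 0, 0, 0, 0]
  jaw: 0.087
  squeeze: 15

```text
time: 2.0
position: [0.3717, 0.3454, 0.2524]
tool_rot: [0.225, 0.974, -0.002, -0.002]
ft_force: [0.6, 0.2, 0.0]
grip_width: 0.087
grip_force: 0.0
```

Call:
step_arm:
  rows:
    - [0, 0, -0.035, 0, 0, 0]
    - [0, 0, -0.03, 0, 0, 0]
    - [0, 0, 0, 0, 0, 0]

```text
time: 2.38
position: [0.3726, 0.3463, 0.1899]
tool_rot: [0.224, 0.975, -0.0, -0.0]
ft_force: [-0.2, -0.8, 0.1]
grip_width: 0.0867
grip_force: 0.0
```

Call:
step_arm:
  rows:
    - [0, 0, 0, 0, 0, 0]
    - [0, 0, 0, 0, 0, 0]
    - [0, 0, 0, 0, 0, 0]
    - [0, 0, 0, 0, 0, 0]
  jaw: 0.04

```text
time: 2.88
position: [0.3728, 0.3463, 0.1907]
tool_rot: [0.225, 0.974, 0.001, 0.001]
ft_force: [0.3, 0.9, 5.5]
grip_width: 0.0597
grip_force: 15.0
```

Call:
step_arm:
  rows:
    - [0, 0, 0.03, 0, 0, 0]
    - [0, 0, 0.04, 0, 0, 0]
    - [0, 0, 0.04, 0, 0, 0]
    - [0.02, -0.05, 0, 0, 0, 0]
    - [0.0235, -0.057, 0, 0, 0, 0]
    - [0.0235, -0.057, 0, 0, 0, 0]
    - [0.0235, -0.057, 0, 0, 0, 0]
    - [0.0235, -0.057, 0, 0, 0, 0]
    - [0.0235, -0.057, 0, 0, 0, 0]
    - [0.0235, -0.057, 0, 0, 0, 0]
    - [0.0235, -0.057, 0, 0, 0, 0]

```text
time: 4.25
position: [0.5571, -0.105, 0.2996]
tool_rot: [0.225, 0.974, 0.0, -0.0]
ft_force: [1.1, 1.3, -0.3]
grip_width: 0.0601
grip_force: 15.0
```

Call:
step_arm:
  rows:
    - [0.0235, -0.057, 0, 0, 0, 0]
    - [0.0035, -0.01, 0, 0, 0, 0]
    - [0, 0, 0, 0, 0, 0]

```text
time: 4.62
position: [0.5834, -0.1704, 0.2992]
tool_rot: [0.225, 0.974, 0.0, -0.001]
ft_force: [0.5, 0.9, -1.0]
grip_width: 0.0598
grip_force: 15.0
```

Run:
```python
from h import *
o=get_obs(); c=camera("wrist"); cv2.imwrite("pics/w1.png",c["pixels"]); P=cloud(c,wristT(c,o)); print(o["position"],o["grip_width"])
for l in ["round_tin","saucer","black_tin"]:
    for r in cut_out(l,"wrist")[:2]: print(l,r["confidence"],r["extent"],*desc(P,r["region"])[1:])
```

```text
[ 0.58336405 -0.1704353   0.29918558] 0.05981232049127652
round_tin 0.96 [325.1, 322.1, 157.7, 162.3] (627, -182) (88, 162) 77.5 [118. 133. 134.]
saucer 0.58 [243.5, 84.2, 185.4, 168.5] (474, -172) (113, 96) 63.1 [ 4.  5. 11.]
black_tin 0.67 [198.1, 324.0, 48.9, 63.0] (573, -237) (24, 128) 24.9 [ 4. 20. 22.]
```

View pics/w1.png

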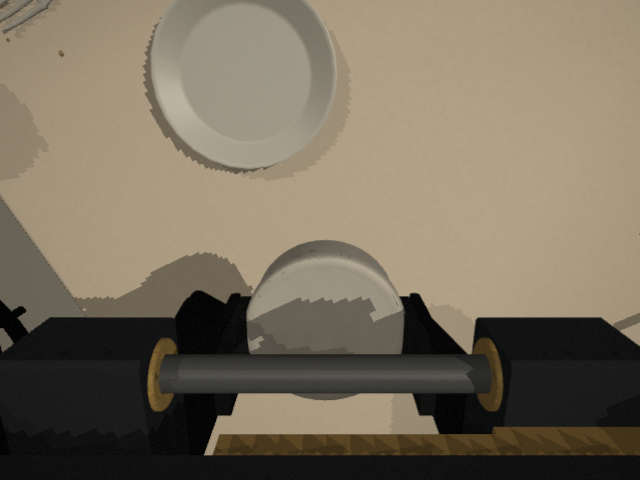

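The tin is held upright, centred near (325,322), with the saucer above it in the view. Lowering it now.

Call:
step_arm:
  rows:
    - [0, 0, -0.05, 0, 0, 0]
    - [0, 0, -0.04, 0, 0, 0]
    - [0, 0, -0.015, 0, 0, 0]
    - [0, 0, -0.0035, 0, 0, 0]
    - [0, 0, 0, 0, 0, 0]

```text
time: 5.45
position: [0.5844, -0.1699, 0.1924]
tool_rot: [0.224, 0.975, -0.0, 0.001]
ft_force: [-0.7, -0.9, -0.7]
grip_width: 0.0595
grip_force: 15.0
```

Call:
step_arm:
  rows:
    - [0, 0, 0, 0, 0, 0]
    - [0, 0, 0, 0, 0, 0]
    - [0, 0, 0, 0, 0, 0]
    - [0, 0, 0.03, 0, 0, 0]
    - [0, 0, 0.04, 0, 0, 0]
    - [0, 0, 0.04, 0, 0, 0]
    - [0.0, -0.05, 0, 0, 0, 0]
    - [0.01, -0.05, 0, 0, 0, 0]
  jaw: 0.08

```text
time: 6.45
position: [0.5938, -0.2704, 0.3026]
tool_rot: [0.224, 0.975, -0.0, 0.001]
ft_force: [0.7, -0.2, -1.1]
grip_width: 0.0799
grip_force: 0.0
```

Run:
```python
from h import *
o=get_obs(); c=camera("wrist"); cv2.imwrite("pics/w2.png",c["pixels"]); P=cloud(c,wristT(c,o)); print(o["position"],o["grip_width"])
for l in ["round_tin","saucer","black_tin"]:
    for r in cut_out(l,"wrist")[:2]: print(l,r["confidence"],r["extent"],*desc(P,r["region"])[1:])
c=camera("top"); P=cloud(c)
for l in ["round_tin","saucer","black_tin"]:
    for r in cut_out(l,"top")[:2]: print(l,r["confidence"],r["extent"],*desc(P,r["region"])[1:])
```

```text
[ 0.59375862 -0.27035111  0.30264945] 0.07993910876174946
round_tin 0.61 [468.0, 159.7, 106.3, 109.2] (583, -168) (62, 62) 56.1 [22. 24. 26.]
saucer 0.85 [393.5, 38.2, 186.3, 76.4] (498, -181) (104, 42) 64.3 [ 4.  6. 12.]
black_tin 0.8 [322.1, 266.0, 98.1, 100.7] (611, -278) (55, 62) 32.2 [15. 20. 21.]
round_tin 0.66 [366.7, 228.9, 29.0, 25.4] (583, -171) (59, 61) 63.4 [21. 25. 29.]
saucer 0.44 [369.0, 261.2, 18.7, 13.2] (512, -174) (41, 29) 48.0 [ 3.  9. 15.]
```

View pics/w2.png

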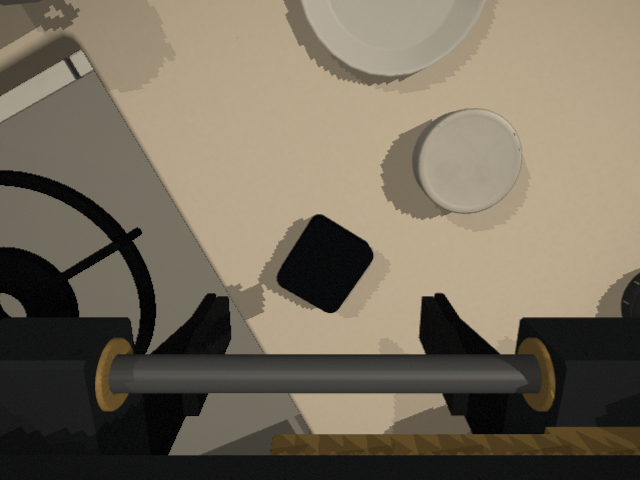

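Black tin is at (322,265), its 50 mm axis near 30.5°, and the round tin is well placed at (583,-169). Next I turn and grasp the black tin.

Call:
step_arm:
  rows:
    - [0.0145, -0.008, 0, 0, 0, -8.4]
    - [0, 0, -0.02, 0, 0, -8.4]
    - [0, 0, -0.03, 0, 0, -8.4]
    - [0, 0, -0.03, 0, 0, -8.3]
    - [0, 0, -0.02, 0, 0, 0]
    - [0, 0, -0.0125, 0, 0, 0]
    - [0, 0, 0, 0, 0, 0]
  jaw: 0.066

```text
time: 7.72
position: [0.6083, -0.2776, 0.1881]
tool_rot: [0.495, 0.869, 0.0, -0.001]
ft_force: [-0.3, 0.1, -0.6]
grip_width: 0.0659
grip_force: 0.0
```

Call:
step_arm:
  rows:
    - [0, 0, 0, 0, 0, 0]
    - [0, 0, 0, 0, 0, 0]
    - [0, 0, 0, 0, 0, 0]
  jaw: 0.035

```text
time: 8.1
position: [0.6086, -0.2783, 0.1898]
tool_rot: [0.496, 0.868, -0.0, 0.001]
ft_force: [0.2, 0.0, 1.9]
grip_width: 0.0474
grip_force: 15.0
```

Call:
step_arm:
  rows:
    - [0, 0, 0.03, 0, 0, 0]
    - [0, 0, 0.03, 0, 0, 0]
    - [0, 0, 0.02, 0, 0, 0]
    - [-0.0125, 0.054, 0, 0, 0, 0]
    - [-0.0125, 0.0545, 0, 0, 0, 0]
    - [0, 0, 0, 0, 0, 0]
    - [0, 0, 0, 0, 0, 0]

```text
time: 8.98
position: [0.5838, -0.1696, 0.2691]
tool_rot: [0.495, 0.869, -0.0, 0.001]
ft_force: [0.4, -0.2, -0.7]
grip_width: 0.0478
grip_force: 15.0
```

Run:
```python
from h import *
o=get_obs(); c=camera("wrist"); cv2.imwrite("pics/w3.png",c["pixels"]); P=cloud(c,wristT(c,o)); print(o["position"],o["grip_width"])
for l in ["round_tin","black_tin"]:
    for r in cut_out(l,"wrist")[:2]: print(l,r["confidence"],r["extent"],*desc(P,r["region"])[1:])
```

```text
[ 0.58381703 -0.16956845  0.26907356] 0.047778243147080394
round_tin 0.72 [324.9, 232.7, 108.6, 53.9] (573, -153) (61, 26) 31.5 [ 8. 24. 26.]
black_tin 0.87 [326.9, 304.6, 132.2, 107.5] (582, -166) (83, 62) 31.1 [ 87. 100. 101.]
```

View pics/w3.png

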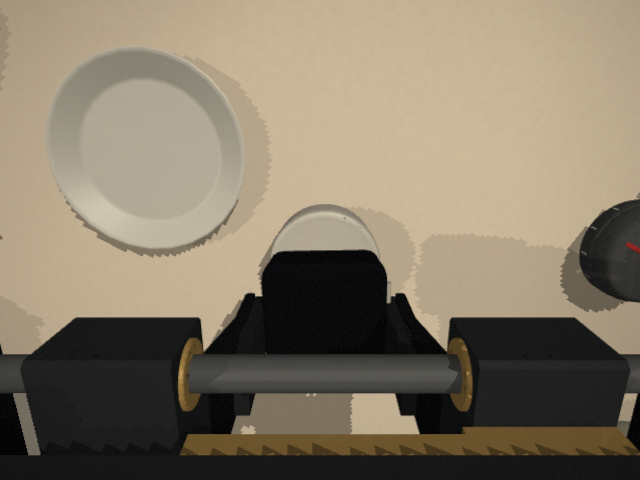

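The black tin is held squarely (327,300) over the round tin (325,233). I'll check the front edge offsets.

Run:
```python
from h import *
o=get_obs(); c=camera("wrist"); P=cloud(c,wristT(c,o))
a=np.radians(30.5); r=np.array([np.cos(a),np.sin(a)]); u=np.array([-r[1],r[0]])
for l,z in [("black_tin",.095),("round_tin",.018)]:
    p=P[cut_out(l,"wrist")[0]["region"]]; p=p[p[:,2]>z][:,:2]-o["position"][:2]
    print(l,np.percentile(p@r*1000,[1,99]),np.percentile(p@u*1000,[99,99.9]))
```

```text
black_tin [-23.34285305  23.05724014] [29.87177569 30.22486351]
round_tin [-28.16006535  29.10509057] [33.89667835 34.25895541]
```

Call:
step_arm:
  rows:
    - [0, 0, -0.03, 0, 0, 0]
    - [0, 0, -0.015, 0, 0, 0]
    - [0, 0, -0.0085, 0, 0, 0]
    - [0, 0, 0, 0, 0, 0]

```text
time: 9.78
position: [0.5835, -0.1697, 0.215]
tool_rot: [0.496, 0.868, -0.0, -0.0]
ft_force: [-0.2, 0.8, -0.8]
grip_width: 0.0478
grip_force: 15.0
```

Call:
step_arm:
  rows:
    - [0, 0, 0, 0, 0, 0]
    - [0, 0, 0, 0, 0, 0]
    - [0, 0, 0, 0, 0, 0]
    - [0, 0, 0.03, 0, 0, 0]
    - [0, 0, 0.03, 0, 0, 0]
    - [0, 0, 0.03, 0, 0, -10]
    - [-0.05, -0.012, 0, 0, 0, -10]
    - [-0.055, -0.012, 0, 0, 0, -10]
    - [-0.055, -0.012, 0, 0, 0, 0]
    - [-0.053, -0.012, 0, 0, 0, 0]
    - [0, 0, 0, 0, 0, 0]
  jaw: 0.064

```text
time: 11.15
position: [0.3673, -0.2172, 0.3054]
tool_rot: [0.705, 0.709, -0.0, -0.002]
ft_force: [0.6, -0.8, -0.3]
grip_width: 0.0641
grip_force: 0.0
```

```bash
cat > look.py <<'E'
from h import *
import sys
def look(labels,name,top=()):
    o=get_obs(); c=camera("wrist"); cv2.imwrite(f"pics/{name}.png",c["pixels"]); P=cloud(c,wristT(c,o)); print(o["position"],o["tool_rot"],o["grip_width"])
    for l in labels:
        for r in cut_out(l,"wrist")[:2]:
            p,*d=desc(P,r["region"]); q=p[:,:2]; mu=q.mean(0); v=np.linalg.svd(q-mu,full_matrices=False)[2][0]; t=(q-mu)@v
            print(l,round(r["confidence"],2),np.round(r["extent"]),*d,"ang",np.degrees(np.arctan2(v[1],v[0])).round(1),"ends",(mu+t.min()*v).round(3),(mu+t.max()*v).round(3))
    if top:
        c=camera("top"); P=cloud(c)
        for l in top:
            for r in cut_out(l,"top")[:2]: print("top",l,round(r["confidence"],2),*desc(P,r["region"])[1:])
if __name__=="__main__": look(sys.argv[2].split(","),sys.argv[1],sys.argv[3].split(",") if len(sys.argv)>3 else ())
E
python3 look.py w4 cake_fork,saucer black_tin,round_tin
```

```text
[ 0.36726308 -0.21715375  0.30537294] [ 7.05156000e-01  7.09049678e-01 -9.19559726e-05 -1.88696605e-03] 0.06405210397499943
cake_fork 0.59 [334. 226.  36. 197.] (370, -211) (19, 142) 6.6 [ 0.  6. 10.] ang -84.7 ends [ 0.365 -0.14 ] [ 0.378 -0.282]
saucer 0.59 [487. 162. 178. 175.] (471, -167) (114, 114) 5.2 [ 4.  6. 12.] ang -71.2 ends [ 0.453 -0.114] [ 0.49  -0.222]
top black_tin 0.96 (582, -169) (47, 53) 34.2 [43. 47. 51.]
top round_tin 0.62 (401, -4) (61, 61) 45.8 [21. 26. 30.]
top round_tin 0.61 (562, -167) (51, 15) 82.6 [22. 26. 30.]
```

View pics/w4.png

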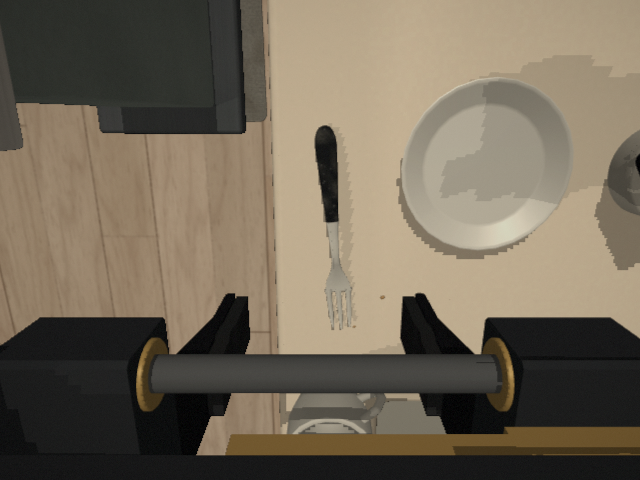

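Fork lies from (325,128) to (340,325), handle at the top of the view. The black tin is stacked at (582,-169). Grasping the fork by its handle near the middle.

Call:
step_arm:
  rows:
    - [0, 0.0195, -0.01, 0, 0, 5]
    - [0, 0, -0.04, 0, 0, 0]
    - [0, 0, -0.04, 0, 0, 0]
    - [0, 0, -0.02, 0, 0, 0]
    - [0, 0, -0.01, 0, 0, 0]
    - [0, 0, 0, 0, 0, 0]
  jaw: 0.05

```text
time: 12.2
position: [0.3709, -0.1979, 0.1848]
tool_rot: [0.672, 0.741, 0.0, -0.0]
ft_force: [0.4, -0.3, -0.4]
grip_width: 0.0503
grip_force: 0.0
```

Call:
step_arm:
  rows:
    - [0, 0, 0, 0, 0, 0]
    - [0, 0, 0, 0, 0, 0]
    - [0, 0, 0, 0, 0, 0]
    - [0, 0, 0, 0, 0, 0]
  jaw: 0.0

```text
time: 12.7
position: [0.3704, -0.1981, 0.1856]
tool_rot: [0.672, 0.741, -0.0, 0.0]
ft_force: [-0.4, 0.8, 0.4]
grip_width: 0.0177
grip_force: 0.0
```

Call:
step_arm:
  rows:
    - [0, 0, 0, 0, 0, 0]
    - [0, 0, 0, 0, 0, 0]

```text
time: 12.95
position: [0.3704, -0.198, 0.1858]
tool_rot: [0.672, 0.741, -0.0, 0.0]
ft_force: [0.1, 0.0, 6.0]
grip_width: 0.0154
grip_force: 13.9
```

Call:
step_arm:
  rows:
    - [0, 0, 0.02, 0, 0, 0]
    - [0, 0, 0.03, 0, 0, 0]
    - [0, 0, 0.03, 0, 0, 0]
    - [0.0105, 0.0155, 0, 0, 0, 10.6]
    - [0.0105, 0.0155, 0, 0, 0, 10.6]
    - [0.0105, 0.0155, 0, 0, 0, 10.6]
    - [0.0105, 0.0155, 0, 0, 0, 10.6]
    - [0.0105, 0.0155, 0, 0, 0, 10.6]
    - [0.0105, 0.0155, 0, 0, 0, 10.6]
    - [0.0105, 0.0155, 0, 0, 0, 10.6]
    - [0.0105, 0.0155, 0, 0, 0, 10.6]
    - [0, 0, 0, 0, 0, 0]

```text
time: 14.45
position: [0.4546, -0.0733, 0.2652]
tool_rot: [-0.003, 1.0, -0.0, 0.0]
ft_force: [-0.6, 0.0, -0.3]
grip_width: 0.0153
grip_force: 12.2
```

```bash
python3 look.py w5 cake_fork,saucer
```

```text
[ 0.45458389 -0.07326538  0.26522253] [-3.11321456e-03  9.99995152e-01 -3.05075630e-05  5.86922844e-05] 0.015297247050416162
cake_fork 0.74 [325. 307.  42. 252.] (491, -73) (187, 28) 1.3 [81. 86. 90.] ang 0.0 ends [ 0.397 -0.072] [ 0.585 -0.072]
saucer 0.82 [166. 268. 188. 155.] (457, -160) (89, 143) 11.0 [ 4.  5. 12.] ang 102.9 ends [ 0.473 -0.23 ] [ 0.44 -0.09]
```

View pics/w5.png

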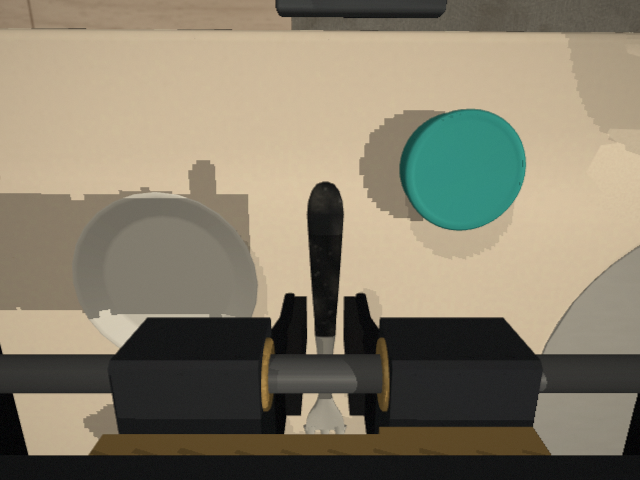

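The fork is straight, handle end at (325,185) → x=0.397, so its centre will be near 0.469. Placing it, then on to the spoon.

Call:
step_arm:
  rows:
    - [0, 0, -0.03, 0, 0, 0]
    - [0, 0, -0.03, 0, 0, 0]
    - [0, 0, -0.0135, 0, 0, 0]
    - [0, 0, -0.0055, 0, 0, 0]
    - [0, 0, 0, 0, 0, 0]

```text
time: 15.22
position: [0.4544, -0.0743, 0.1865]
tool_rot: [-0.003, 1.0, -0.0, 0.0]
ft_force: [-0.3, 0.1, -0.3]
grip_width: 0.0155
grip_force: 12.2
```

Call:
step_arm:
  rows:
    - [0, 0, 0, 0, 0, 0]
    - [0, 0, 0, 0, 0, 0]
    - [0, 0, 0, 0, 0, 0]
    - [0, 0, 0.03, 0, 0, 0]
    - [0, 0, 0.04, 0, 0, 0]
    - [0, 0, 0.045, 0, 0, 0]
  jaw: 0.04

```text
time: 15.98
position: [0.4541, -0.0739, 0.3021]
tool_rot: [-0.003, 1.0, 0.0, -0.001]
ft_force: [0.4, -1.4, -0.2]
grip_width: 0.0401
grip_force: 0.0
```

Call:
step_arm:
  rows:
    - [-0.0098, 0.0315, 0, 0, 0, -10.6]
    - [-0.0098, 0.0315, 0, 0, 0, -10.6]
    - [-0.0098, 0.0315, 0, 0, 0, -10.6]
    - [-0.0098, 0.0315, 0, 0, 0, -10.6]
    - [-0.0098, 0.0315, 0, 0, 0, -10.6]
    - [-0.0098, 0.0315, 0, 0, 0, -10.6]
    - [-0.0098, 0.0315, 0, 0, 0, -10.6]
    - [-0.0098, 0.0315, 0, 0, 0, -10.6]
    - [-0.0098, 0.0315, 0, 0, 0, -10.6]
    - [0, 0, 0, 0, 0, 0]
    - [0, 0, 0, 0, 0, 0]
  jaw: 0.055

```text
time: 17.35
position: [0.3662, 0.2093, 0.3013]
tool_rot: [0.737, 0.676, 0.0, 0.0]
ft_force: [0.2, 0.0, -0.0]
grip_width: 0.0551
grip_force: 0.0
```

```bash
python3 look.py w6 teaspoon cake_fork,teaspoon,saucer,cup
```

```text
[0.36621742 0.20926721 0.30131342] [7.36673849e-01 6.76248193e-01 7.74953041e-06 1.51136399e-04] 0.0550702729896093
teaspoon 0.82 [325. 229.  42. 186.] (368, 213) (128, 26) 86.3 [ 1.  6. 10.] ang -97.4 ends [0.373 0.277] [0.357 0.15 ]
top cake_fork 0.6 (465, -77) (15, 130) 89.6 [ 1.  8. 14.]
top teaspoon 0.7 (360, 179) (66, 12) 85.4 [ 3.  9. 13.]
top teaspoon 0.3 (738, -75) (59, 55) 56.2 [15. 25. 29.]
top saucer 0.92 (468, -169) (106, 107) 49.9 [ 3.  7. 14.]
top cup 0.91 (368, -355) (85, 61) 78.6 [ 3. 27. 60.]
top cup 0.69 (370, -612) (57, 298) 0.0 [ 4.  8. 12.]
```

View pics/w6.png

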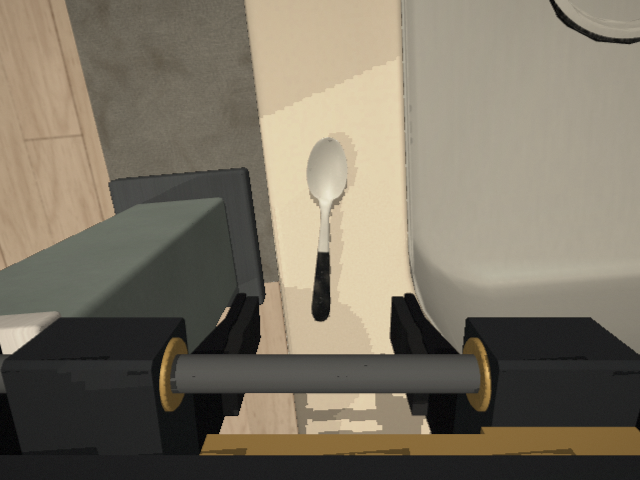

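Spoon is at (325,229), handle at (320,285), yaw 82.7°. I grasp it on the handle, 22 mm behind its centre.

Call:
step_arm:
  rows:
    - [-0.003, -0.018, -0.01, 0, 0, -2.2]
    - [0, 0, -0.04, 0, 0, 0]
    - [0, 0, -0.04, 0, 0, 0]
    - [0, 0, -0.018, 0, 0, 0]
    - [0, 0, -0.008, 0, 0, 0]
    - [0, 0, 0, 0, 0, 0]
  jaw: 0.05
  squeeze: 25

```text
time: 18.45
position: [0.3633, 0.1914, 0.1851]
tool_rot: [0.75, 0.661, -0.0, -0.0]
ft_force: [0.5, -0.1, 0.5]
grip_width: 0.05
grip_force: 0.0
```

Call:
step_arm:
  rows:
    - [0, 0, 0, 0, 0, 0]
    - [0, 0, 0, 0, 0, 0]
    - [0, 0, 0, 0, 0, 0]
    - [0, 0, 0, 0, 0, 0]
    - [0, 0, 0, 0, 0, 0]
    - [0, 0, 0, 0, 0, 0]
    - [0, 0, 0, 0, 0, 0]
  jaw: 0.0

```text
time: 19.32
position: [0.3632, 0.1916, 0.1855]
tool_rot: [0.75, 0.661, 0.0, 0.0]
ft_force: [0.0, 0.5, 5.9]
grip_width: 0.0164
grip_force: 24.9
```

Call:
step_arm:
  rows:
    - [0, 0, 0.02, 0, 0, 0]
    - [0, 0, 0.03, 0, 0, 0]
    - [0, 0, 0.03, 0, 0, 0]
    - [0.02, -0.057, 0, 0, 0, -10.3]
    - [0.02, -0.057, 0, 0, 0, -10.3]
    - [0.02, -0.057, 0, 0, 0, -10.3]
    - [0.02, -0.057, 0, 0, 0, -10.3]
    - [0.003, -0.057, 0, 0, 0, -10.3]
    - [0, -0.058, 0, 0, 0, -10.4]
    - [0, -0.058, 0, 0, 0, -10.4]
    - [0, -0.0575, 0, 0, 0, -10.4]

```text
time: 20.7
position: [0.4456, -0.2689, 0.2648]
tool_rot: [1.0, -0.003, -0.0, -0.0]
ft_force: [0.4, 0.4, 0.0]
grip_width: 0.0165
grip_force: 24.9
```

Call:
step_arm:
  rows:
    - [0, 0, 0, 0, 0, 0]

```text
time: 20.82
position: [0.4465, -0.2717, 0.2652]
tool_rot: [1.0, -0.002, 0.002, 0.002]
ft_force: [-0.3, 0.7, -0.7]
grip_width: 0.0167
grip_force: 24.9
```

```bash
python3 look.py w7 teaspoon,saucer
```

```text
[ 0.44653907 -0.27167391  0.26515722] [ 0.99999444 -0.00242327  0.00151411  0.00171874] 0.01665488009665606
teaspoon 0.89 [324. 253.  71. 305.] (468, -266) (30, 129) 85.1 [81. 85. 90.] ang 179.6 ends [ 0.532 -0.272] [ 0.403 -0.271]
saucer 0.9 [139. 218. 201. 187.] (466, -162) (115, 117) 62.5 [ 4.  5. 11.] ang 176.8 ends [ 0.523 -0.167] [ 0.408 -0.16 ]
```

View pics/w7.png

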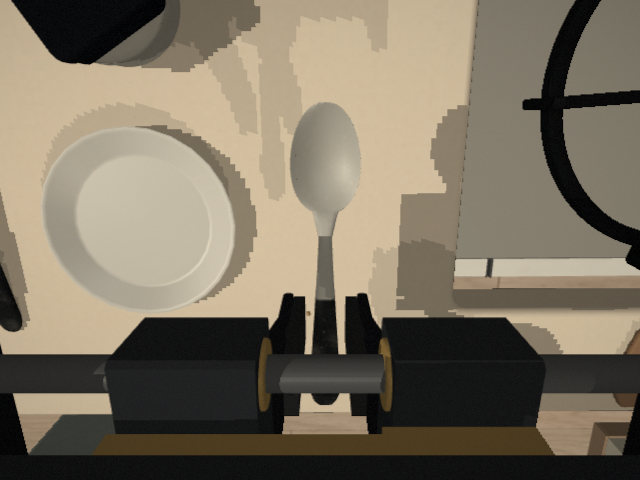

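The spoon is straight, centre x ≈ 0.468. I place it and go over the cup.

Call:
step_arm:
  rows:
    - [0, 0, 0, 0, 0, 0]
    - [0, 0, -0.03, 0, 0, 0]
    - [0, 0, -0.03, 0, 0, 0]
    - [0, 0, -0.0135, 0, 0, 0]
    - [0, 0, -0.0055, 0, 0, 0]
    - [0, 0, 0, 0, 0, 0]

```text
time: 21.72
position: [0.4464, -0.2668, 0.1866]
tool_rot: [1.0, 0.001, 0.0, 0.0]
ft_force: [-0.6, -0.2, -0.2]
grip_width: 0.0163
grip_force: 24.9
```

Call:
step_arm:
  rows:
    - [0, 0, 0, 0, 0, 0]
    - [0, 0, 0, 0, 0, 0]
    - [0, 0, 0, 0, 0, 0]
    - [0, 0, 0.03, 0, 0, 0]
    - [0, 0, 0.05, 0, 0, 0]
    - [0, 0, 0.055, 0, 0, 0]
    - [-0.02, -0.02, 0, 0, 0, 10.5]
    - [-0.02, -0.02, 0, 0, 0, 10.5]
    - [-0.02, -0.02, 0, 0, 0, 10.5]
    - [-0.016, -0.0235, 0, 0, 0, 10.5]
    - [0, 0, 0, 0, 0, 0]
    - [0, 0, 0, 0, 0, 0]
  jaw: 0.04

```text
time: 23.22
position: [0.3702, -0.35, 0.3212]
tool_rot: [0.934, 0.358, 0.0, -0.0]
ft_force: [-0.8, -0.6, -0.4]
grip_width: 0.0399
grip_force: 0.0
```

```bash
python3 look.py w8 cup,teaspoon,saucer teaspoon,cake_fork
python3 - <<'E'
from h import *
from scipy.optimize import least_squares
o=get_obs(); c=camera("wrist"); P=cloud(c,wristT(c,o)); p=P[cut_out("cup","wrist")[0]["region"]]; p=p[~np.isnan(p[:,0])]
b=p[p[:,2]>.054][:,:2]; s=least_squares(lambda a:np.hypot(*(b-a[:2]).T)-a[2],[.37,-.35,.028],loss='soft_l1',f_scale=.002).x
q=p[:,:2]-s[:2]; h=q[np.hypot(*q.T)>.036]; print("cup",s,len(h),h.mean(0) if len(h) else 0, np.degrees(np.arctan2(*h.mean(0)[::-1])))
c=camera("top"); Q=cloud(c); m=(np.abs(Q[...,0]-.415)<.03)&(Q[...,1]<-.36)&(Q[...,1]>-.44); print("hob z",np.percentile(Q[m][:,2],[5,50,95,100]))
E
```

```text
[ 0.37015338 -0.35001501  0.32124603] [ 9.33811195e-01  3.57765969e-01  9.23749743e-05 -3.94680990e-04] 0.039923676399838987
cup 0.75 [325. 235. 100. 133.] (189, -436) (492, 156) 37.5 [ 4. 31. 58.] ang -143.8 ends [ 0.41  -0.319] [ 0.013 -0.609]
teaspoon 0.81 [324.  62. 129. 124.] (454, -267) (16, 105) 86.2 [ 3.  8. 10.] ang 177.8 ends [ 0.506 -0.269] [ 0.401 -0.265]
saucer 0.82 [209.   6.  81.  12.] (430, -200) (7, 47) 41.2 [ 9. 11. 12.] ang -48.3 ends [ 0.415 -0.182] [ 0.447 -0.217]
top teaspoon 0.52 (468, -271) (125, 23) 2.4 [ 2.  7. 13.]
top cake_fork 0.67 (456, -78) (108, 13) 0.2 [-0.  8. 13.]
cup [ 0.37013988 -0.34776919  0.02754465] 200 [0.03166608 0.02783823] 41.319298707593106
hob z [-0.23600915  0.2296183   0.47449792  0.48143754]
```

View pics/w8.png

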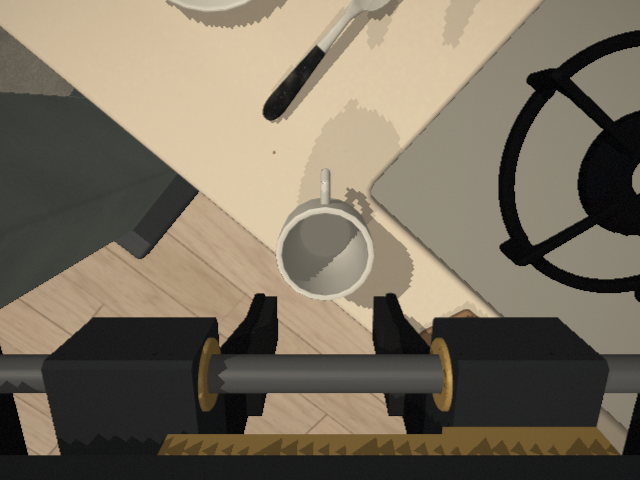

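The cup at (325,250) has its handle straight up in view, so the jaw line is right. Descend and grip.

Call:
step_arm:
  rows:
    - [0, 0.002, 0, 0, 0, 0]
    - [0, 0, 0, 0, 0, 0]
    - [0, 0, -0.04, 0, 0, 0]
    - [0, 0, -0.035, 0, 0, 0]
    - [0, 0, -0.0275, 0, 0, 0]
    - [0, 0, -0.01, 0, 0, 0]
    - [0, 0, 0, 0, 0, 0]
  jaw: 0.075
  squeeze: 15

```text
time: 24.6
position: [0.3702, -0.3486, 0.2085]
tool_rot: [0.933, 0.359, -0.0, -0.0]
ft_force: [0.1, -0.1, 1.3]
grip_width: 0.0745
grip_force: 0.0
```

Call:
step_arm:
  rows:
    - [0, 0, 0, 0, 0, 0]
    - [0, 0, 0, 0, 0, 0]
    - [0, 0, 0, 0, 0, 0]
    - [0, 0, 0, 0, 0, 0]
  jaw: 0.04

```text
time: 25.1
position: [0.3704, -0.3488, 0.2097]
tool_rot: [0.933, 0.359, 0.0, 0.001]
ft_force: [0.3, 0.5, 5.8]
grip_width: 0.0587
grip_force: 15.0
```

Call:
step_arm:
  rows:
    - [0, 0, 0.02, 0, 0, 0]
    - [0, 0, 0.03, 0, 0, 0]
    - [0, 0, 0.03, 0, 0, 0]
    - [0.02, 0.036, 0, 0, 0, 0]
    - [0.024, 0.0435, 0, 0, 0, 0]
    - [0.024, 0.0435, 0, 0, 0, 0]
    - [0.02, 0.037, 0, 0, 0, 0]
    - [0.01, 0.019, 0, 0, 0, 0]
    - [0, 0, 0, 0, 0, 0]
    - [0, 0, 0, 0, 0, 0]

```text
time: 26.35
position: [0.4679, -0.1698, 0.2886]
tool_rot: [0.933, 0.359, -0.0, -0.0]
ft_force: [-0.0, 0.4, -2.1]
grip_width: 0.0583
grip_force: 15.0
```

```bash
python3 look.py w9 saucer
python3 - <<'E'
from h import *
from scipy.optimize import least_squares
o=get_obs(); c=camera("wrist"); P=cloud(c,wristT(c,o))
def fit(p,g): return least_squares(lambda a:np.hypot(*(p-a[:2]).T)-a[2],g,loss='soft_l1',f_scale=.002).x.round(4)
p=P[cut_out("cup","wrist")[0]["region"]]; t=np.nanpercentile(p[:,2],98); print("cup rim z",t,fit(p[p[:,2]>t-.004][:,:2],[.468,-.169,.028]))
p=P[cut_out("saucer","wrist")[0]["region"]]; print("saucer rim",fit(p[p[:,2]>.0095][:,:2],[.468,-.169,.054]))
c=camera("top")
E
```

```text
[ 0.46794397 -0.169789    0.28859623] [ 9.33382274e-01  3.58883648e-01 -2.34687213e-04 -4.21334810e-05] 0.05826019881362334
saucer 0.87 [325. 225. 175. 132.] (477, -160) (87, 114) 39.8 [ 4.  6. 12.] ang 132.3 ends [ 0.518 -0.198] [ 0.442 -0.114]
cup rim z 0.13729374602216235 [ 0.4673 -0.1689  0.0276]
saucer rim [ 0.4686 -0.166   0.0512]
```

View pics/w9.png

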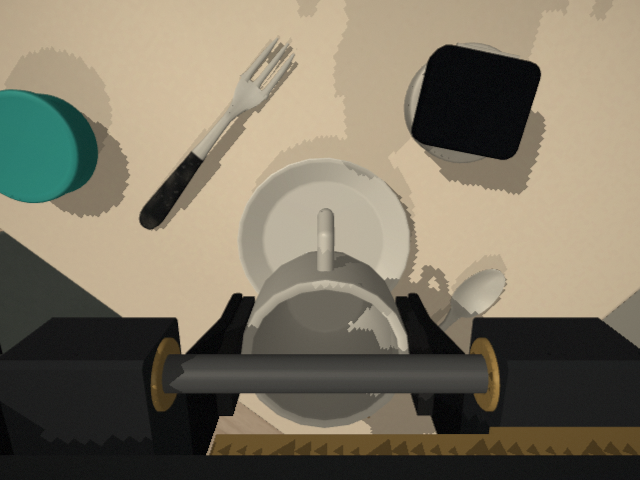

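The cup is held upright, 1–3 mm off the saucer's centre, with everything else in place. Setting it down.

Call:
step_arm:
  rows:
    - [0.001, 0.002, -0.03, 0, 0, 0]
    - [0, 0, -0.025, 0, 0, 0]
    - [0, 0, -0.013, 0, 0, 0]
    - [0, 0, -0.006, 0, 0, 0]
    - [0, 0, 0, 0, 0, 0]

```text
time: 27.28
position: [0.4694, -0.1677, 0.215]
tool_rot: [0.933, 0.359, 0.0, 0.0]
ft_force: [0.3, 0.2, -1.6]
grip_width: 0.0585
grip_force: 15.0
```

Call:
step_arm:
  rows:
    - [0, 0, 0, 0, 0, 0]
    - [0, 0, 0, 0, 0, 0]
    - [0, 0, 0, 0, 0, 0]
    - [0, 0, 0.03, 0, 0, 0]
    - [0, 0, 0.05, 0, 0, 0]
    - [0, 0, 0.055, 0, 0, 0]
    - [-0.03, 0.05, 0, 0, 0, 0]
    - [-0.03, 0.05, 0, 0, 0, 0]
    - [0, 0.06, 0, 0, 0, 0]
    - [0, 0.06, 0, 0, 0, 0]
    - [0, 0.06, 0, 0, 0, 0]
    - [0, 0, 0, 0, 0, 0]
  jaw: 0.075

```text
time: 28.78
position: [0.4081, 0.1162, 0.35]
tool_rot: [0.932, 0.363, 0.0, -0.0]
ft_force: [0.0, -0.5, 1.0]
grip_width: 0.075
grip_force: 0.0
```

Run:
```python
from h import *
for n in ["top","side"]:
    c=camera(n); P=cloud(c); cv2.imwrite(f"pics/end_{n}.png",c["pixels"])
    if n=="top": cv2.imwrite("pics/endz.png",cv2.resize(c["pixels"][190:340,260:460],(800,600),interpolation=cv2.INTER_CUBIC))
    for l in ["saucer","cup","cake_fork","teaspoon","round_tin","black_tin","timer","spatula"]:
        for r in cut_out(l,n)[:1]: print(n,l,round(r["confidence"],2),*desc(P,r["region"])[1:])
```

```text
top saucer 0.81 (469, -169) (107, 106) 15.4 [ 3.  9. 15.]
top cup 0.79 (471, -169) (64, 60) 1.8 [ 9. 22. 65.]
top cake_fork 0.65 (465, -76) (130, 17) 0.0 [-1.  6. 13.]
top teaspoon 0.59 (466, -272) (127, 26) 1.9 [ 1.  7. 13.]
top round_tin 0.69 (400, -4) (62, 60) 0.3 [21. 25. 29.]
top black_tin 0.86 (583, -169) (50, 55) 31.0 [42. 47. 51.]
top timer 0.65 (742, -77) (60, 67) 89.4 [ 1. 24. 29.]
side saucer 0.66 (470, -149) (79, 104) 88.1 [ 5.  7. 14.]
side cup 0.96 (464, -95) (65, 507) 9.7 [ 8. 45. 64.]
side cake_fork 0.54 (466, -275) (35, 126) 86.4 [ 2.  7. 10.]
side round_tin 0.78 (408, -17) (59, 107) 19.0 [ 6. 25. 28.]
side black_tin 0.74 (583, -163) (46, 56) 31.2 [33. 46. 49.]
side timer 0.6 (748, -51) (23, 39) 28.4 [ 7. 21. 27.]
side spatula 0.74 (579, -150) (59, 34) 11.9 [ 2. 14. 27.]
```

View pics/endz.png

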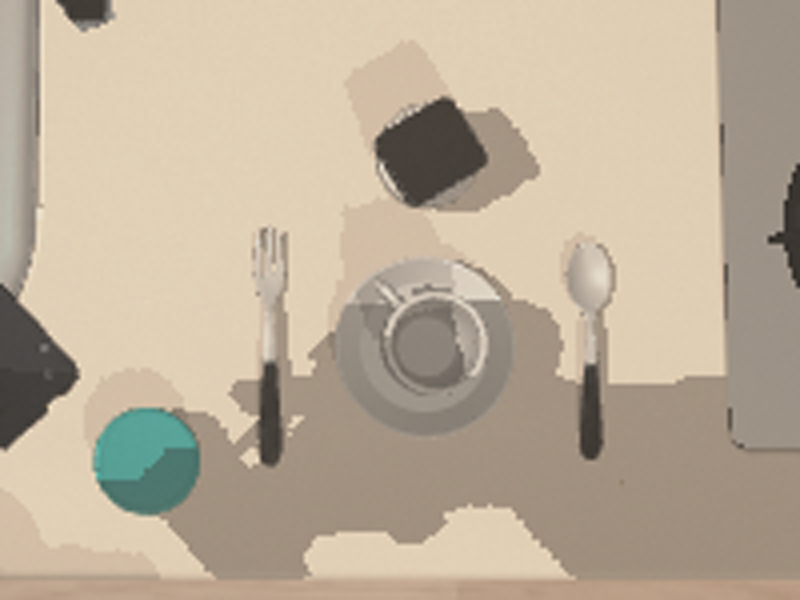

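The picture shows the full place setting: cup centred (430,345), fork on the left (268,345), spoon on the right (590,350), and the tins stacked behind (430,150). All measured offsets are within tolerance.

```bash
python3 -c "
from rig import hand_in
print(hand_in())"
```

```text
the job is handed in; nothing more can be done
None
```

The coffee place is laid and the job is handed in at about 29 s robot time; the last camera check put the cup, fork, spoon and stacked tins within tolerance, and the hand-in returned no verdict.

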